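# Set the stop collar on a dispensing stand with a horseshoe gauge

## Task

Set the stop collar of the dispensing stand: slip the horseshoe gauge round the threaded post under the knurled collar, pushed fully home and flat on the base plate, and let go of it. Then spin the collar down the thread until it nips the gauge lightly, about 10 newtons and never more than 20, and leave it so with the gauge in place. Do not disturb the other things on the bench.

Things in the scene. Friction and masses are not known exactly. Their poses are not given: they have to be found in the camera images.
- stand_seat (a point): Stand, fixed: aluminium base plate 130 x 110 x 14 mm with a bare steel threaded post, 12 mm thick, upright in its middle, ending 98 mm above the bench. This point is on the post's axis at the top face of the plate (14 mm above the bench), where the gauge stands; z up.
- collar_mid (a point): Centre of the knurled aluminium collar on the post: a disc 46 mm in diameter, 20 mm high (+-10 mm about this point). At the start its flat underside is 43 to 47 mm above the plate. Right-hand thread, long lead: clockwise seen from above it goes down 30 mm per turn (4.8 mm per rad), and whatever turns it must follow it down.
- collar: The same collar as a body, same origin, z up along the post. It turns against a steady drag of about 0.12 N m and stays where it is left, also under load. Pressed on the gauge, it shifts the turning moment by about 0.005 N m per newton of thrust. The gauge's sprung cap yields about 0.1 mm per newton, so from first touch to a 10 N nip is about 1 mm or 0.2 rad.
- gauge_lug (a point): Centre of the gauge's lug, the upright steel block it is carried by: 30 mm long (gauge x), 12 mm wide (gauge y), 22 mm high, its underside level with the gauge's underside. It lies 73 mm from the slot point towards gauge -x, joined to the shoe by a bar 12 mm wide, 10 mm high.
- gauge_slot (a point): Loose steel horseshoe gauge, about 0.25 kg. Point at its underside, in the slot where the post's axis belongs; x points out of the slot's open end, away from the lug; z up. The shoe is 34 mm wide (y), from 17 mm behind (-x) to 13 mm before this point; slot 16 mm wide, from 8 mm behind this point to the open end: 2 mm clear of the post.
- gauge: The same gauge as a body, origin at the slot point. Its foot is 20 mm high; above it is a head of the same outline locked at today's height, with a brass cap on it, sprung downwards (10 N per mm, 3 mm travel): the cap's top is 28 to 36 mm above the underside, exactly where is not measured. All of the shoe lies within a radius of 22 mm, wholly under the collar.
- spare_ring: Bystander: a loose plain aluminium ring, 46 mm in diameter, 12 mm high, lying on the bench; origin under its centre.
- adhesive_jar: Bystander: a jar 52 mm in diameter, 70 mm high; origin under its centre.
- wrench: Bystander: a wrench 160 mm long lying on the bench, along its x.
- tip_cup: Bystander: a white cup 60 mm in diameter, 50 mm high; origin under its centre.
- syringe: Bystander: an amber syringe barrel 22 mm thick, about 110 mm long, lying along its x; origin under its middle.

How it is judged:
On the way, in this order (a step that is already met when the one before it is completed fails the run):
1. the gauge stands flat on the base plate, home round the post, let go (horizontal distance between gauge_slot and stand_seat below 0.006 m and z of gauge_slot in the frame of stand_seat between -0.002 and 0.002 m and angle between gauge_slot's own z axis and vertical below 0.06 rad and contact force between the fingers and gauge below 0.1 N), for 0.2 s.
2. the collar is spun down until it nips the gauge lightly (horizontal distance between gauge_slot and stand_seat below 0.006 m and z of gauge_slot in the frame of stand_seat between -0.002 and 0.002 m and angle between gauge_slot's own z axis and vertical below 0.06 rad and contact force between collar and gauge above 3 N), for 0.2 s.
At the end, for the whole second after the job is handed in: the gauge stands on the base plate (within 2 mm of its height, upright within 0.06 rad), its slot point within 6 mm of the post's axis, at rest, and the collar rests on it with a nip of 3 to 20 N (all of step 2 and contact force between collar and gauge below 20 N and linear speed of gauge below 0.01 m/s); the robot touches nothing.
It fails at once if the collar is screwed onto the gauge with more than 20 N (contact force between collar and gauge above 20 N).
It fails at once if a bystander is pushed more than 20 mm (distance of any of spare_ring, adhesive_jar, wrench, tip_cup, syringe from where it was at the start of the episode above 0.02 m).
It also fails if it takes over 72 s, if anything falls off the work surface, if the arm or the gripper's body presses on something with over 40 N, if the wrist force passes 120 N, or if a joint passes its speed limit or range.

## Robot

A 6-joint arm with a two-finger parallel gripper is mounted at the origin on the work surface. World frame = base frame: x ahead of the robot, y to its left, z up, the work surface at z = 0. Lengths are in m, angles in rad, forces in N, time in s.
With the tool pointing down it reaches from about 0.425 to 0.95 m from the base axis. Payload 3.5 kg.
Tool frame: the origin (TCP) lies midway between the tips of the shut fingers; the grasp point (between the pads) lies ctrl.grasp_offset behind it (ctrl.grasp_offset is the distance from the TCP to the grasp point, in m); x points along the fingers, y is the direction in which the jaws open and shut, and the axes are right-handed (so a half turn about x gives the same grasp; the last joint's range is limited). The gripper opens to 85 mm and grips with 20 to 120 N. Pads are 22 mm wide; open, the fingers measure 114 mm over their backs; the gripper's body (76 mm by 85 mm) begins 54 mm behind the grasp point. The pads swing forward as they close: fully open they stand 13 mm farther back than shut.
Start: joints at [0.975, 0.286, 1.577, -0, 1.279, -0.15], TCP at [0.291, 0.609, 0.231] pointing down, gripper open.
Joint ranges: [-2.77, 2.77], [-0.9, 2.22], [0.21, 2.48], [-1.53, 4.67], [0.24, 2.81], [-2.84, 2.84]. Speed limits (rad/s): [2.79, 2.79, 3.14, 3.14, 3.14, 3.14].

## Interface

Orientations are given as a unit quaternion [x, y, z, w].
In Python, from plant import readout, read_camera, sign_off, ctrl gives the robot as it stands.
- The arm moves only by the tool drive_tool, never from a script. Its argument "steps" is a list of rows, each a list of 5 numbers: the shift along the tool's x, y, z in cm, then the turn about the tool's x in degrees, then the opening, from 0 (shut) to 1 (fully open). A call has 1 to 10 rows; each row shifts and turns the commanded pose from where the row before left it, along the tool's axes as they then stand; what a row does not reach is not made up. A row lasts 1/10 s, in which the tool goes at most 50 mm and 8.59 degrees, less where a joint would pass 70% of its speed; a pose out of reach is approached as far as the arm can. A call is refused whole if a number of a shift passes 5 or a number of a turn 8.59, either way. A call with a gripper value outside its range is refused whole. The fingers move at their own pace and stop on an object; "force" is the grip in N (left out, the last holds). Time passes only in rows, so rows that do not move let the fingers close. It gives the time, the measured TCP pose, the force and the opening at its end, in the units of the state.
- readout.get_state(): the state, without advancing time (a new reading comes with each control period).
- read_camera(name): name is "scene" or "top" or "wrist"; returns a dict with "frame" (400x640x3 uint8, red, green, blue), "vertical_fov" (degrees; the focal length in pixels is half the picture's height over the tangent of half this angle, whatever the lens; pixels are square), "cx", "cy" (the principal point, pixels), "eye" and "orientation" of the camera in the world. Camera axes: x right, y up, looking along -z (the intrinsics and any distortion apply to the point x, -y, -z); pixel columns grow to the right and rows downward; lengths in m; the calibration is good to about 2 mm. A picture is of the moment at which its call begins. There is no depth.
- sign_off(): hands the job in, once; it reports no verdict.
The state is a dict: "time": time; "qpos": joint angles; "dq": joint speeds; "joint_efforts": joint torques, N m; "eef_pos": TCP position; "tcp_rot": TCP orientation; "contact_force": force on the tool from outside, world axes, zero at the start; "wrist_torque": the same for the moment, N m; "opening": opening from 0.0 (shut) to 1.0 (fully open).
Only numpy, scipy, OpenCV 4.12 (cv2) and the standard library are available. Lean on these libraries where they do the work, as an engineer would, in place of code of your own. Each camera call takes 0.05 s, during which the arm holds its last target. There are 200 camera calls.

## Working session

There is one attempt and no reset: what is moved stays moved. The work goes in short steps, Python scripts to look and compute and a tool call to move; the robot and the scene stay as the last step left them, time stands still between calls to the robot, and variables do not carry over. Pictures are saved under pics/ and viewed, about 8 in all and at most 12, crops included, and the job is handed in when it is done.

Besides the shell and the picture viewer there is one more tool, called after "Emit:" as name([rows], argument=value, ...), one row to a line, values as JSON. drive_tool: Moves the arm, as the interface text tells. Its arguments: {"type":"object","properties":{"steps":{"type":"array","items":{"type":"array","items":{"type":"number"}}},"force":{"type":"number"}},"required":["steps"]}

```bash
ls; mkdir -p pics; python3 - <<'E'
from plant import readout, read_camera, ctrl
import cv2
print(ctrl.grasp_offset); s=readout.get_state(); print(s)
for n in ("scene","top"):
    c=read_camera(n); cv2.imwrite(f"pics/{n}0.png",c["frame"][:,:,::-1]); print(n,{k:v for k,v in c.items() if k!="frame"})
E
```

```text
pics
0.0187
{'time': 0.0, 'qpos': array([ 9.74993019e-01,  2.87206330e-01,  1.57817751e+00,  7.08345910e-06,
        1.27864108e+00, -1.49992232e-01]), 'dq': array([-0.00207774, -0.00120728, -0.0006733 , -0.0003363 , -0.00101083,
        0.00073991]), 'joint_efforts': array([-2.95826258e-04, -4.05967569e+01, -2.92633867e+01, -5.34841922e-05,
        5.53684251e-03, -7.90031464e-06]), 'eef_pos': array([0.29064136, 0.60848339, 0.22991982]), 'tcp_rot': array([ 0.15551662,  0.68992728, -0.15711655,  0.68929624]), 'contact_force': array([-0.49234516, -0.27106651,  1.2412317 ]), 'wrist_torque': array([ 0.02413507, -0.0025373 , -0.02017685]), 'opening': 0.9993871777379759}
scene {'vertical_fov': 52.42056708216896, 'cx': 313.0207890470483, 'cy': 207.1144744622444, 'eye': array([1.04996207, 0.16651813, 0.80749074]), 'orientation': array([0.13527247, 0.25470672, 0.83807915, 0.46308658])}
top {'vertical_fov': 56.481108591950274, 'cx': 326.0780926483212, 'cy': 196.02463509042508, 'eye': array([ 0.4876442 , -0.08346254,  1.06514587]), 'orientation': array([-0.04675598,  0.0571658 ,  0.71275565, -0.69751368])}
```

View pics/scene0.png

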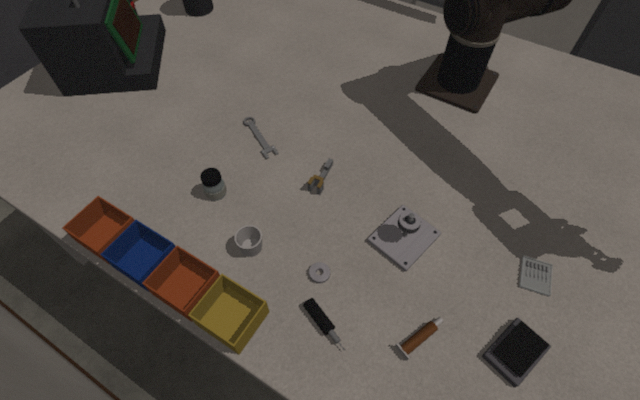

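View pics/top0.png

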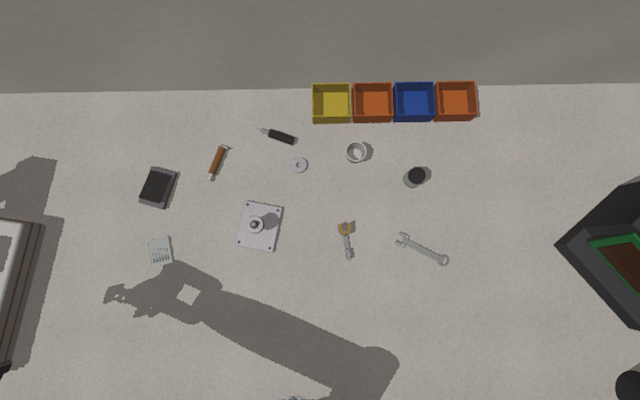

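Scene view: stand with collar at about (408,222), gauge with brass cap at (318,180) and lug at (328,163). Top view: collar (256,224), gauge cap (346,228), lug (348,253). The wrench, jar, cup, ring and syringe are clear of the gauge and stand.

```bash
cat > h.py <<'E'
import numpy as np, cv2
from scipy.spatial.transform import Rotation as R
from plant import readout, read_camera, ctrl
def f(c): return 200/np.tan(np.radians(c["vertical_fov"])/2)
def ray(c,u,v):
    d=np.array([(u-c["cx"])/f(c),-(v-c["cy"])/f(c),-1.]); return R.from_quat(c["orientation"]).apply(d)
def onz(c,u,v,z):
    d=ray(c,u,v); return c["eye"]+d*(z-c["eye"][2])/d[2]
def proj(c,p):
    q=R.from_quat(c["orientation"]).inv().apply(np.array(p)-c["eye"]); return np.array([c["cx"]-f(c)*q[0]/q[2], c["cy"]+f(c)*q[1]/q[2]])
def tri(c1,u1,c2,u2):
    A=[];b=[]
    for c,u in((c1,u1),(c2,u2)):
        d=ray(c,*u);d/=np.linalg.norm(d);P=np.eye(3)-np.outer(d,d);A.append(P);b.append(P@c["eye"])
    return np.linalg.lstsq(np.vstack(A),np.hstack(b),rcond=None)
def axes(): 
    s=readout.get_state(); return s,R.from_quat(s["tcp_rot"]).as_matrix()
E
python3 - <<'E'
from h import *
import pickle
t=read_camera("top"); s=read_camera("scene"); pickle.dump((t,s),open("c.pkl","wb"))
def crop(c,x,y,w,h): return cv2.resize(c["frame"][y:y+h,x:x+w,::-1],(400,int(400*h/w)),interpolation=cv2.INTER_CUBIC)
im=np.vstack([np.hstack([crop(t,230,190,64,72),crop(t,316,206,64,72)])]) 
im2=np.hstack([crop(s,360,195,88,77),crop(s,290,146,60,52)])[:346] if 0 else np.hstack([cv2.resize(crop(s,360,195,88,77),(400,350)),cv2.resize(crop(s,290,146,60,52),(400,350))])
cv2.imwrite("pics/z.png",cv2.resize(np.vstack([im,im2]),(600,600)))
# brass/amber mask
for n,c in(("top",t),("scene",s)):
    hsv=cv2.cvtColor(c["frame"],cv2.COLOR_RGB2HSV)
    m=cv2.inRange(hsv,(12,90,70),(32,255,255))
    for k in range(1,(r:=cv2.connectedComponentsWithStats(m))[0]):
        if r[2][k][4]>20: print(n,r[2][k],r[3][k])
print("stand axis z.09 from top",onz(t,256,224,.07), "cap",onz(t,346,228,.032),"lug",onz(t,348,253,.02))
print("scene lug",onz(s,328,163,.02),"cap",onz(s,317,180,.03))
E
```

```text
top [ 312   83   39   41 1557] [330.85998715 102.58317277]
top [364  92  23  23 274] [373.64233577 100.67153285]
top [209 147  16  28 180] [216.64444444 160.05      ]
top [338 223  13  12  76] [344.68421053 228.93421053]
scene [308 175  16  13  86] [316.27906977 180.13953488]
scene [ 187  274   82   80 3115] [228.34093098 313.50176565]
scene [402 323  36  31 288] [419.16666667 338.73611111]
stand axis z.09 from top [0.56342612 0.08865387 0.07      ] cap [ 0.54984776 -0.15364124  0.032     ] lug [ 0.48118015 -0.15790416  0.02      ]
scene lug [ 0.48108745 -0.15742728  0.02      ] cap [ 0.54741803 -0.14844589  0.03      ]
```

View pics/z.png

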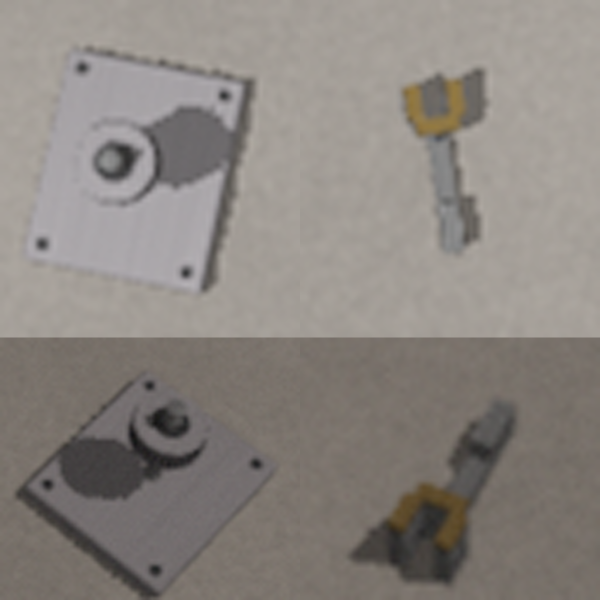

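The plate's four holes, the collar, the brass U and the lug are all clear. Next I measure them, working out the tool turn for the lug at the same time.

```bash
python3 - <<'E'
from h import *
import pickle
t,s=pickle.load(open("c.pkl","rb"))
k=300/64.
T=lambda x,y:(230+x/k,190+y/k); TG=lambda x,y:(316+(x-300)/k,206+y/k)
k2=300/88.; S=lambda x,y:(360+x/k2,195+(y-337.5)/k2*1.0)
k3=300/60.; SG=lambda x,y:(290+(x-300)/k3,146+(y-337.5)/k3*1.0)
H=[(82,67),(224,96),(187,272),(42,244)]; P=[onz(t,*T(*h),.014) for h in H]
print("holes top",np.round(P,4).tolist(),np.mean(P,0))
HS=[(149,385),(257,463),(155,570),(48,484)]; Q=[onz(s,*S(*h),.014) for h in HS]; print("holes scene",np.round(Q,4).tolist(),np.mean(Q,0))
print("collar top z.079",onz(t,*T(117,161),.079),onz(s,*S(168,421),.079))
print("lug",onz(t,*TG(453,229),.022),onz(s,*SG(491,424),.022))
print("cap",onz(t,*TG(435,110),.032),onz(s,*SG(432,512),.032))
st,A=axes(); print(A.round(3),st["qpos"])
E
```

```text
holes top [[0.6241, 0.1227, 0.014], [0.6047, 0.037, 0.014], [0.4998, 0.0593, 0.014], [0.5183, 0.1456, 0.014]] [0.56171217 0.0911427  0.014     ]
holes scene [[0.502, 0.0614, 0.014], [0.5204, 0.148, 0.014], [0.6266, 0.1244, 0.014], [0.6073, 0.0388, 0.014]] [0.56406476 0.09317193 0.014     ]
collar top z.079 [0.56188434 0.08983227 0.079     ] [0.5649001  0.09136785 0.079     ]
lug [ 0.47608062 -0.15937688  0.022     ] [ 0.48309717 -0.15568001  0.022     ]
cap [ 0.54586633 -0.15019188  0.032     ] [ 0.55176008 -0.14742222  0.032     ]
[[-0.001  0.431  0.902]
 [-0.001  0.902 -0.431]
 [-1.    -0.001 -0.   ]] [ 9.75005246e-01  2.86859177e-01  1.57758986e+00  2.11264254e-05
  1.27856540e+00 -1.49996062e-01]
```

Emit:
drive_tool([
  [0, -2.37, 3.35, 0, 1],
  [0, -2.37, 3.35, 0, 1],
  [0, -2.37, 3.35, 0, 1],
  [0, -2.37, 3.35, 0, 1],
  [0, -2.37, 3.35, 0, 1],
  [0, -2.37, 3.35, 0, 1],
  [0, -2.37, 3.35, 0, 1],
  [0, -2.37, 3.35, 0, 1],
  [0, -2.37, 3.35, 0, 1],
  [0, -2.37, 3.35, 0, 1],
])

```text
time: 1.2
eef_pos: [0.4915, 0.2492, 0.2313]
tcp_rot: [0.156, 0.69, -0.156, 0.69]
contact_force: [-0.4, 0.1, -0.2]
opening: 1.001
```

Emit:
drive_tool([
  [0.8, -3.69, 1.71, 0, 1],
  [0.8, -3.69, 1.71, 0, 1],
  [0.8, -3.69, 1.71, 0, 1],
  [0.8, -3.69, 1.71, 0, 1],
  [0.8, -3.69, 1.71, 0, 1],
  [0.8, -3.69, 1.71, 0, 1],
  [0.8, -3.69, 1.71, 0, 1],
  [0.8, -3.69, 1.71, 0, 1],
  [0.8, -3.69, 1.71, 0, 1],
  [0.8, -3.69, 1.71, 0, 1],
])

```text
time: 2.2
eef_pos: [0.4859, -0.1576, 0.1511]
tcp_rot: [0.156, 0.689, -0.156, 0.69]
contact_force: [0.7, 0.2, -0.3]
opening: 0.995
```

Emit:
drive_tool([
  [0, 0, 0, -8.1, 1],
  [0, 0, 0, -8.1, 1],
  [0, 0, 0, -8.1, 1],
  [0, 0, 0, -8.1, 1],
  [0, 0, 0, 0, 1],
  [0, 0, 0, 0, 1],
])

```text
time: 2.8
eef_pos: [0.4862, -0.1559, 0.1512]
tcp_rot: [-0.041, 0.706, 0.041, 0.706]
contact_force: [0.2, 0.1, 0.8]
opening: 1.0
```

```bash
python3 - <<'E'
from h import *
import pickle
st,A=axes(); print(A.round(3),st["qpos"].round(3),st["eef_pos"])
c=read_camera("wrist"); pickle.dump(c,open("w1.pkl","wb")); cv2.imwrite("pics/w1.png",c["frame"][:,:,::-1])
print({k:v for k,v in c.items() if k!="frame"})
print("lug at",proj(c,[.48,-.157,.022]),"tip at",proj(c,st["eef_pos"]))
E
```

```text
[[-0.    -0.116  0.993]
 [ 0.     0.993  0.116]
 [-1.     0.    -0.   ]] [-0.509  0.005  2.046 -0.     1.091 -2.197] [ 0.48618252 -0.15587887  0.15123997]
{'vertical_fov': 65.14850269298604, 'cx': 323.1911576080461, 'cy': 203.4590911075792, 'eye': array([ 0.41298947, -0.16374723,  0.29276643]), 'orientation': array([-0.09581117, -0.10785193,  0.73944683,  0.65757628])}
lug at [321.87990512 189.11795104] tip at [321.67782586 263.68897075]
```

View pics/w1.png

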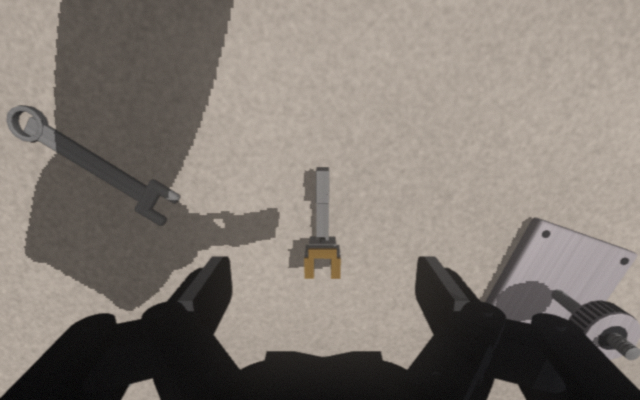

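Wrist view: lug top from about (322,170) to (322,204), brass U at x 305–341 and y 250–278. The lug is where the calibration predicted, (322,189).

```bash
python3 - <<'E'
from h import *
import pickle
c=pickle.load(open("w1.pkl","rb")); im=c["frame"]
hsv=cv2.cvtColor(im,cv2.COLOR_RGB2HSV); m=cv2.inRange(hsv,(12,90,70),(32,255,255)); m[:,:280]=0;m[:,360:]=0
ys,xs=np.nonzero(m); print("brass",xs.min(),xs.max(),ys.min(),ys.max(),xs.mean(),ys.mean())
g=cv2.cvtColor(im,cv2.COLOR_RGB2GRAY)
for y in(175,185,195,210,225): print(y,g[y,310:336])
print(g[160:250:1,322])
L=onz(c,322.8,187.5,.022);print("lug",L)
for z in(.028,.032,.036):
    a=onz(c,(xs.min()+xs.max()+1)/2,ys.min(),z);b=onz(c,(xs.min()+xs.max()+1)/2,ys.max()+1,z);w=np.linalg.norm(onz(c,xs.min(),275,z)-onz(c,xs.max()+1,275,z))
    print(z,"back",a,"front",b,"len",np.linalg.norm(a-b),"w",w)
    d=(a+b)/2-L; print("yaw",np.arctan2(d[1],d[0]),np.linalg.norm(d[:2]))
E
```

```text
brass 304 340 248 278 322.0427728613569 261.07964601769913
175 [ 96  95  96  96  95  93 109 128 134 131 133 131 130 127 129 129 130 132
 135 147 162 169 170 172 178 176]
185 [ 98  97  93  94  96  97 108 127 131 130 129 130 129 128 127 128 128 131
 134 148 163 169 168 166 166 163]
195 [ 99 100  99  95  95  96 106 125 130 129 131 129 131 128 129 128 126 128
 134 147 159 164 165 167 168 169]
210 [158 139 107  93  93  99 110 122 128 128 127 127 124 124 123 123 125 126
 138 157 168 168 167 164 160 159]
225 [118 100  97  95  98 101 114 126 127 126 127 128 127 126 123 124 126 126
 138 154 164 167 167 164 161 160]
[162 162 166 165 167 166 151 101  75  73  88 118 128 130 130 130 128 129
 130 131 132 128 129 129 130 129 128 128 129 127 129 128 128 128 131 131
 128 128 126 128 129 128 122 111 120 123 126 125 126 126 124 126 125 126
 127 126 127 127 126 126 125 126 127 126 125 127 128 126 124 125 128 127
 125 128 125 125 114  74  53  56  62  62  64  73  86  77  68  68  72  86]
lug [ 0.47843375 -0.15635884  0.022     ]
0.028 back [ 0.53393291 -0.15012241  0.028     ] front [ 0.56583427 -0.14639015  0.028     ] len 0.032118946381346436 w 0.035038807638872814
yaw 0.11291961975646525 0.07190779887805346
0.032 back [ 0.53210574 -0.15032825  0.032     ] front [ 0.56352515 -0.14665238  0.032     ] len 0.031633704404015556 w 0.03450945340352106
yaw 0.11292674093258458 0.06982645030026197
0.036 back [ 0.53027857 -0.15053409  0.036     ] front [ 0.56121602 -0.1469146   0.036     ] len 0.03114846242668469 w 0.03398009916816932
yaw 0.11293429967981673 0.06774510172622904
```

Emit:
drive_tool([
  [3, 0.04, -0.78, 0, 1],
  [3, 0, 0, 0, 0.6],
  [3, 0, 0, 0, 0.5],
  [3, 0, 0, 0, 0.5],
  [1.5, 0, 0, 0, 0.5],
  [1, 0, 0, 0, 0.5],
  [0.4, 0, 0, 0, 0.5],
  [0, 0, 0, 0, 0.5],
], force=40)

```text
time: 3.65
eef_pos: [0.4787, -0.1565, 0.0024]
tcp_rot: [-0.042, 0.706, 0.042, 0.706]
contact_force: [0.4, -0.1, -0.4]
opening: 0.499
```

Emit:
drive_tool([
  [0, 0, 0, 0, 0],
  [0, 0, 0, 0, 0],
  [0, 0, 0, 0, 0],
  [0, 0, 0, 0, 0],
  [0, 0, 0, 0, 0],
  [0, 0, 0, 0, 0],
], force=60)

```text
time: 4.25
eef_pos: [0.4795, -0.1571, 0.0036]
tcp_rot: [-0.043, 0.705, 0.042, 0.707]
contact_force: [-0.6, 0.2, 5.8]
opening: 0.125
```

Emit:
drive_tool([
  [-1, 0, 0, 0, 0],
  [-3, 0, 0, 0, 0],
  [-3, 0, 0, 0, 0],
  [0, 3.4, -0.1, 0, 0],
  [0, 4, -0.1, 0, 0],
  [0, 4, -0.1, 0, 0],
  [0, 4, -0.1, 0, 0],
  [0, 4, -0.1, 0, 0],
  [0, 4.2, -0.1, 0, 0],
  [0, 0, 0, 0, 0],
])

```text
time: 5.25
eef_pos: [0.4415, 0.0811, 0.0714]
tcp_rot: [-0.044, 0.707, 0.045, 0.704]
contact_force: [-0.3, -0.7, -1.8]
opening: 0.126
```

Emit:
drive_tool([
  [0, 0, 0, 0, 0],
  [0, 0, 0, 0, 0],
])

```text
time: 5.45
eef_pos: [0.4441, 0.0766, 0.0722]
tcp_rot: [-0.042, 0.706, 0.042, 0.706]
contact_force: [-0.1, 0.3, -2.3]
opening: 0.125
```

```bash
python3 - <<'E'
from h import *
import pickle
st,A=axes(); print(A.round(3),st["qpos"].round(3),st["eef_pos"],st["contact_force"])
c=read_camera("wrist"); pickle.dump(c,open("w2.pkl","wb")); cv2.imwrite("pics/w2.png",c["frame"][:,:,::-1])
print("post top pred",proj(c,[.563,.092,.098]),"seat",proj(c,[.563,.092,.014]))
E
```

```text
[[-0.001 -0.119  0.993]
 [-0.     0.993  0.119]
 [-1.    -0.    -0.001]] [-0.055 -0.011  2.229 -0.     0.924 -1.745] [0.44408325 0.07659931 0.07216183] [-0.1374741   0.27557634 -2.29608564]
post top pred [323.88558059 490.78640294] seat [323.67626055 366.56679494]
```

View pics/w2.png

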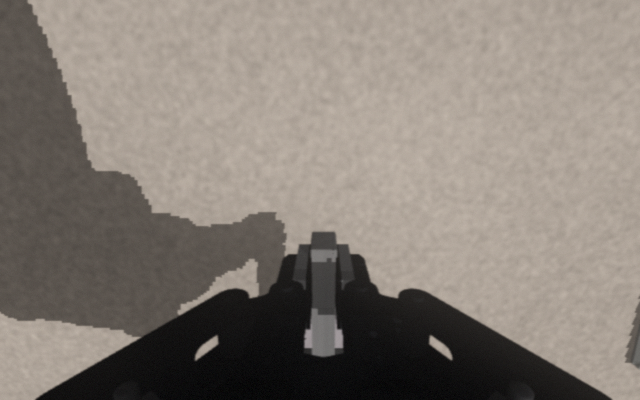

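The wrist view shows the gauge held, with the lug between the pads near (322,245) and the shoe out of sight behind the gripper. I'll lower it in front of the post and use the two fixed cameras.

Emit:
drive_tool([
  [2, 0, 0, 0, 0],
  [2, 0, 0, 0, 0],
  [1.2, 0, 0, 0, 0],
  [0, 0, 0, 0, 0],
  [0, 0, 0, 0, 0],
])

```text
time: 6.0
eef_pos: [0.4447, 0.0766, 0.0206]
tcp_rot: [-0.042, 0.706, 0.042, 0.706]
contact_force: [0.2, -0.0, -2.4]
opening: 0.123
```

```bash
python3 - <<'E'
from h import *
import pickle
st,A=axes(); print(A.round(3),st["eef_pos"],st["contact_force"])
t=read_camera("top"); s=read_camera("scene"); pickle.dump((t,s),open("c3.pkl","wb"))
a=cv2.resize(t["frame"][196:261,225:295,::-1],(430,400),interpolation=cv2.INTER_CUBIC)
b=cv2.resize(s["frame"][185:275,360:450,::-1],(370,400),interpolation=cv2.INTER_CUBIC)
cv2.imwrite("pics/c3.png",np.hstack([a,b]))
for n,c in(("top",t),("scene",s)):
    m=cv2.inRange(cv2.cvtColor(c["frame"],cv2.COLOR_RGB2HSV),(12,90,60),(32,255,255))
    r=cv2.connectedComponentsWithStats(m)
    for k in range(1,r[0]):
        if r[2][k][4]>15: print(n,r[2][k],r[3][k])
p=st["eef_pos"]; sl=p+.073*A[:,2]; sl[2]=.046
print("slot pred px",proj(t,sl),proj(s,sl),sl)
E
```

```text
[[-0.    -0.118  0.993]
 [ 0.     0.993  0.118]
 [-1.     0.    -0.   ]] [0.44466494 0.07658341 0.02055774] [ 0.20748578 -0.01048406 -2.39742961]
top [ 312   83   39   41 1557] [330.85998715 102.58317277]
top [364  92  24  23 464] [374.85991379 103.03448276]
top [209 147  16  28 179] [216.68156425 159.94972067]
top [253 237  13  12  83] [259.53012048 243.38554217]
top [ 23 239   5  17  18] [ 25.22222222 247.16666667]
top [ 18 262   4  14  17] [ 19.70588235 268.17647059]
top [ 10 283   7  22  27] [ 12.88888889 293.74074074]
top [ 15 285  10  37  40] [ 19.175 303.825]
top [  4 310   6  18  22] [  6.45454545 317.63636364]
top [  4 342   6  20  21] [  6.66666667 351.33333333]
top [  0 363   5  14  16] [  1.8125 369.625 ]
scene [405 203  16  13  80] [413.45   207.9125]
scene [ 186  274   83   80 3664] [229.06905022 312.67276201]
scene [402 322  36  32 364] [419.26923077 337.67032967]
slot pred px [258.7163678  241.67987837] [413.06439679 210.59976761] [0.5171521  0.08522118 0.046     ]
```

View pics/c3.png

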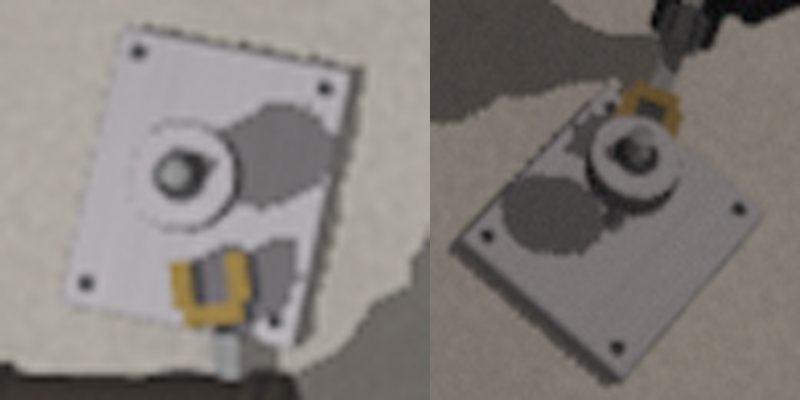

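The gauge sits level in front of the post, its open end towards the collar. In the top view the U is centred at about (260,243) and the collar at (255,224). I compare the lateral offset within each camera.

```bash
python3 - <<'E'
from h import *
import pickle
t,s=pickle.load(open("c3.pkl","rb")); st,A=axes(); X,Y=A[:2,2],A[:2,1]
k=430/70; T=lambda x,y:(225+x/k,196+y/k); k2=370/90; k2y=400/90; S=lambda x,y:(360+(x-430)/k2,185+y/k2y)
Ht=[(138,51),(325,89),(273,320),(86,283)]; Hs=[(609,106),(739,209),(617,347),(488,235)]
P=np.mean([onz(t,*T(*h),.014) for h in Ht],0); Q=np.mean([onz(s,*S(*h),.014) for h in Hs],0)
ct=onz(t,*T(183,174),.079); cs=onz(s,*S(632,158),.079)
print("seat",P,Q,"collar",ct,cs)
for n,c,seat,col in(("top",t,P,ct),("scene",s,Q,cs)):
    m=cv2.inRange(cv2.cvtColor(c["frame"],cv2.COLOR_RGB2HSV),(12,80,60),(32,255,255)); b=(245,230,275,255) if n=="top" else (400,195,425,220)
    mm=np.zeros_like(m); mm[b[1]:b[3],b[0]:b[2]]=m[b[1]:b[3],b[0]:b[2]]
    ct_=max(cv2.findContours(mm,0,2)[0],key=cv2.contourArea); r=cv2.minAreaRect(ct_); print(n,r)
    for z in(.044,.047):
        w=onz(c,*r[0],z)[:2]
        cm=onz(c,*np.argwhere(mm>0).mean(0)[::-1],z)[:2]
        for nm,e in(("seat",seat),("collar",col)): print(z,nm,"rect: fwd %.4f lat %.4f"%((e[:2]-w)@X,(e[:2]-w)@Y)," centroid lat %.4f"%((e[:2]-cm)@Y))
for nm,e in(("t",P),("s",Q)): print("from tcp lat %.4f fwd %.4f"%((e[:2]-st["eef_pos"][:2])@Y,(e[:2]-st["eef_pos"][:2])@X))
E
```

```text
seat [0.56164758 0.0913639  0.014     ] [0.56412077 0.09297418 0.014     ] collar [0.56194968 0.09027853 0.079     ] [0.5674456  0.09221601 0.079     ]
top ((259.0, 242.5), (11.0, 12.0), 90.0)
0.044 seat rect: fwd 0.0471 lat 0.0010  centroid lat 0.0019
0.044 collar rect: fwd 0.0473 lat -0.0001  centroid lat 0.0008
0.047 seat rect: fwd 0.0473 lat 0.0015  centroid lat 0.0024
0.047 collar rect: fwd 0.0474 lat 0.0004  centroid lat 0.0013
scene ((413.3461608886719, 208.23077392578125), (15.202404022216797, 8.946547508239746), 19.653823852539062)
0.044 seat rect: fwd 0.0553 lat 0.0035  centroid lat 0.0038
0.044 collar rect: fwd 0.0585 lat 0.0024  centroid lat 0.0026
0.047 seat rect: fwd 0.0532 lat 0.0035  centroid lat 0.0037
0.047 collar rect: fwd 0.0564 lat 0.0023  centroid lat 0.0026
from tcp lat 0.0006 fwd 0.1175
from tcp lat 0.0019 fwd 0.1201
```

Emit:
drive_tool([
  [0, 0.06, 1, 0, 0],
  [0, 0.06, 1, 0, 0],
  [0, 0, 0.6, 0, 0],
  [0, 0, 0.3, 0, 0],
  [0, 0, 0.3, 0, 0],
  [0, 0, 0.2, 0, 0],
  [0, 0, 0, 0, 0],
])

```text
time: 6.8
eef_pos: [0.478, 0.0824, 0.0202]
tcp_rot: [-0.042, 0.706, 0.042, 0.706]
contact_force: [-0.2, -0.5, -1.9]
opening: 0.118
```

Emit:
drive_tool([
  [0, 0, 0.3, 0, 0],
  [0, 0, 0.3, 0, 0],
  [0, 0, 0.3, 0, 0],
  [0, 0, 0.2, 0, 0],
  [0, 0, 0, 0, 0],
  [0, 0, 0, 0, 0],
])

```text
time: 7.4
eef_pos: [0.4888, 0.0837, 0.0203]
tcp_rot: [-0.042, 0.706, 0.042, 0.706]
contact_force: [0.3, -0.9, -1.1]
opening: 0.124
```

Emit:
drive_tool([
  [0, 0, 0.15, 0, 0],
  [0, 0, 0, 0, 0],
  [0, 0, 0, 0, 0],
])

```text
time: 7.7
eef_pos: [0.4903, 0.0839, 0.0203]
tcp_rot: [-0.042, 0.706, 0.042, 0.706]
contact_force: [-0.1, 0.7, -2.1]
opening: 0.125
```

Emit:
drive_tool([
  [0, 0, 0.15, 0, 0],
  [0, 0, 0, 0, 0],
  [0, 0, 0, 0, 0],
])

```text
time: 8.0
eef_pos: [0.4919, 0.0841, 0.0204]
tcp_rot: [-0.042, 0.706, 0.042, 0.706]
contact_force: [-0.4, -0.4, -1.9]
opening: 0.124
```

Emit:
drive_tool([
  [0, 0, 0.15, 0, 0],
  [0, 0, 0, 0, 0],
  [0, 0, 0, 0, 0],
])

```text
time: 8.3
eef_pos: [0.4934, 0.0842, 0.0203]
tcp_rot: [-0.042, 0.706, 0.042, 0.706]
contact_force: [-0.1, 0.3, -2.6]
opening: 0.125
```

Emit:
drive_tool([
  [0, 0, 0.15, 0, 0],
  [0, 0, 0, 0, 0],
  [0, 0, 0, 0, 0],
])

```text
time: 8.6
eef_pos: [0.4935, 0.0844, 0.0198]
tcp_rot: [-0.042, 0.707, 0.042, 0.705]
contact_force: [-5.0, -0.8, -0.1]
opening: 0.123
```

Contact with the post at TCP x ≈ 0.4935, so 2 mm back is centred. I back off and lower onto the plate.

Emit:
drive_tool([
  [0, 0, -0.32, 0, 0],
  [0.15, 0, 0, 0, 0],
  [0, 0, 0, 0, 0],
  [0, 0, 0, 0, 0],
])

```text
time: 9.0
eef_pos: [0.4922, 0.084, 0.019]
tcp_rot: [-0.042, 0.705, 0.042, 0.706]
contact_force: [1.3, -0.7, -1.3]
opening: 0.127
```

Emit:
drive_tool([
  [0.1, 0, 0, 0, 0],
  [0, 0, 0, 0, 0],
  [0, 0, 0, 0, 0],
])

```text
time: 9.3
eef_pos: [0.4919, 0.084, 0.018]
tcp_rot: [-0.042, 0.706, 0.042, 0.706]
contact_force: [-0.2, -0.2, -2.2]
opening: 0.121
```

Emit:
drive_tool([
  [0.07, 0, 0, 0, 0],
  [0, 0, 0, 0, 0],
  [0, 0, 0, 0, 0],
])

```text
time: 9.6
eef_pos: [0.4919, 0.084, 0.0176]
tcp_rot: [-0.042, 0.706, 0.042, 0.706]
contact_force: [-2.0, -0.2, 2.9]
opening: 0.123
```

Emit:
drive_tool([
  [0, 0, 0, 0, 0.4],
  [0, 0, 0, 0, 0.4],
  [0, 0, 0, 0, 0.4],
  [0, 0, 0, 0, 0.4],
  [-1, 0, 0, 0, 0.4],
  [-3, 0, 0, 0, 0.4],
  [-3, 0, 0, 0, 0.4],
  [-4, 0, 0, 0, 0.7],
  [-2, 0, 0, 0, 1],
  [0, 0, 0, 0, 1],
])

```text
time: 10.6
eef_pos: [0.4945, 0.084, 0.152]
tcp_rot: [-0.043, 0.703, 0.042, 0.709]
contact_force: [0.2, -0.1, -0.7]
opening: 0.893
```

```bash
python3 - <<'E'
from h import *
import pickle
st,A=axes(); print(A.round(3),st["qpos"].round(3),st["eef_pos"],st["contact_force"],st["wrist_torque"])
t=read_camera("top"); s=read_camera("scene"); w=read_camera("wrist"); pickle.dump((t,s,w),open("c4.pkl","wb"))
b=cv2.resize(s["frame"][185:275,360:450,::-1],(400,400),interpolation=cv2.INTER_CUBIC)
a=cv2.resize(t["frame"][196:261,225:295,::-1],(400,400),interpolation=cv2.INTER_CUBIC)
cv2.imwrite("pics/c4.png",np.hstack([a,b]))
E
```

```text
[[ 0.009 -0.12   0.993]
 [-0.     0.993  0.12 ]
 [-1.    -0.001  0.009]] [-0.034 -0.022  2.071  0.     1.083 -1.725] [0.49448894 0.08402454 0.15195413] [ 0.17538152 -0.11764864 -0.66345542] [ 0.01172058 -0.05035258  0.02797356]
```

View pics/c4.png

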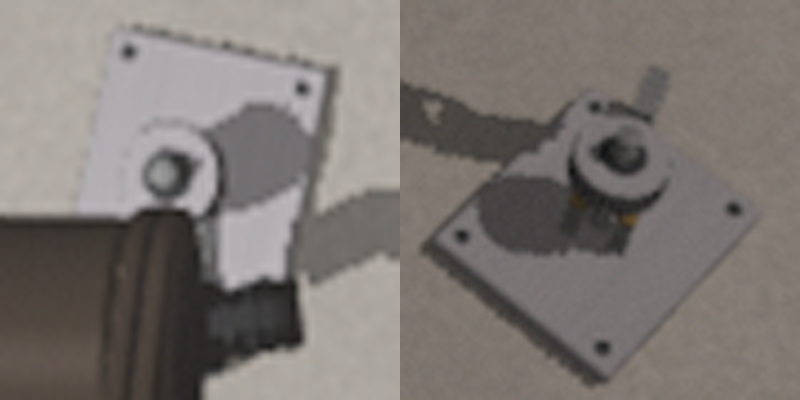

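Scene view: the gauge stands under the collar round the post, with the lug at crop (655,90) and the cap showing below the collar's front at (570–630,210). Step 1 looks done. Now over the post, wound back to leave turning range.

Emit:
drive_tool([
  [0, 0, 0, 0, 1],
  [0, 0, 3.5, 0, 1],
  [0, 0, 3.4, 0, 1],
  [0, 0, 0, -8.5, 1],
  [0, 0, 0, -8.5, 1],
  [0, 0, 0, -8.5, 1],
  [0, 0, 0, -8.5, 1],
  [0, 0, 0, -8.5, 1],
  [0, 0, 0, -8.5, 1],
  [0, 0, 0, -8.5, 1],
])

```text
time: 11.75
eef_pos: [0.5591, 0.0923, 0.145]
tcp_rot: [-0.388, 0.592, 0.389, 0.59]
contact_force: [0.3, 0.1, -0.5]
opening: 1.002
```

Emit:
drive_tool([
  [0, 0, 0, 0, 1],
  [0, 0, 0, 0, 1],
  [0, 0, 0, 0, 1],
])

```text
time: 12.05
eef_pos: [0.5598, 0.0923, 0.1464]
tcp_rot: [-0.386, 0.593, 0.387, 0.592]
contact_force: [-0.3, 0.0, -0.3]
opening: 1.002
```

```bash
python3 - <<'E'
from h import *
import pickle
st,A=axes(); print(A.round(3),st["qpos"].round(3),st["eef_pos"],st["contact_force"],st["wrist_torque"])
w=read_camera("wrist"); pickle.dump(w,open("w5.pkl","wb")); cv2.imwrite("pics/w5.png",w["frame"][:,:,::-1])
for z in(.098,.079,.014): print(z,proj(w,[.563,.092,z]))
E
```

```text
[[-0.001 -0.915  0.403]
 [ 0.     0.403  0.915]
 [-1.     0.001 -0.001]] [-0.015  0.138  1.915 -0.     1.091 -2.742] [0.55980146 0.09227516 0.14637804] [-0.29957068  0.00792564 -0.29943461] [ 0.0348521   0.01645994 -0.0484413 ]
0.098 [316.49373335 228.58370808]
0.079 [317.03124264 218.85663849]
0.014 [318.34778167 195.03180991]
```

View pics/w5.png

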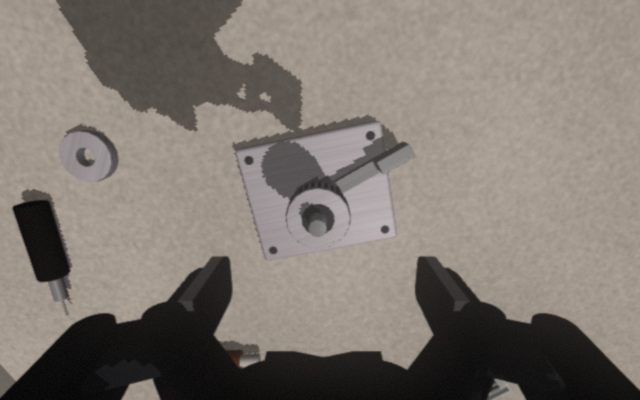

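Wrist view: post top at (317.5,228) and collar ring centre at (318,218), each within a pixel of prediction.

```bash
python3 - <<'E'
from h import *
import pickle
w=pickle.load(open("w5.pkl","rb")); st,A=axes()
g=cv2.GaussianBlur(cv2.cvtColor(w["frame"],cv2.COLOR_RGB2GRAY),(3,3),0)[170:265,270:370]
c=cv2.HoughCircles(g,cv2.HOUGH_GRADIENT,1,10,param1=80,param2=12,minRadius=26,maxRadius=36); print(c[0][:3]+[270,170,0])
for u,v,z in((317.5,228,.098),(318,218,.079),(c[0][0][0]+270,c[0][0][1]+170,.079)):
    p=onz(w,u,v,z); d=p-st["eef_pos"]; print(p,"tool shift cm",(A.T@d*100).round(2))
E
```

```text
[[316.5        220.5         32.09999847]
 [318.5        209.5         29.89999962]]
[0.56223818 0.09189366 0.098     ] tool shift cm [ 4.86 -0.23  0.06]
[0.56211296 0.0916909  0.079     ] tool shift cm [ 6.76 -0.23  0.04]
[0.56384614 0.09297274 0.079     ] tool shift cm [ 6.76 -0.34  0.22]
```

Emit:
drive_tool([
  [0, -0.25, 0.1, 0, 1],
  [2.5, 0, 0, 0, 1],
  [2.5, 0, 0, 0, 1],
  [2.5, 0, 0, 0, 1],
  [1.5, 0, 0, 0, 1],
  [0.8, 0, 0, 0, 1],
  [0, 0, 0, 0, 1],
  [0, 0, 0, 0, 1],
  [0, 0, 0, 0, 1],
], force=30)

```text
time: 13.0
eef_pos: [0.564, 0.0922, 0.0506]
tcp_rot: [-0.388, 0.591, 0.386, 0.593]
contact_force: [-0.6, 0.4, 0.9]
opening: 0.993
```

Emit:
drive_tool([
  [0, 0, 0, 0, 0.3],
  [0, 0, 0, 0, 0.3],
  [0, 0, 0, 0, 0.3],
  [0, 0, 0, 0, 0.3],
  [0, 0, 0, 0, 0.3],
  [0, 0, 0, 0, 0.3],
], force=30)

```text
time: 13.6
eef_pos: [0.564, 0.0919, 0.05]
tcp_rot: [-0.388, 0.591, 0.386, 0.592]
contact_force: [1.8, -2.9, 2.6]
opening: 0.528
```

```bash
cat > st.py <<'E'
from h import *
s,A=axes(); np.set_printoptions(precision=4,suppress=True)
print("t",s["time"],"p",s["eef_pos"],"yaw",np.arctan2(A[1,2],A[0,2]).round(4),"q6",s["qpos"][5].round(3),"op",round(s["opening"],3))
print("F",s["contact_force"],"Ftool",A.T@s["contact_force"],"M",s["wrist_torque"],"tau6",s["joint_efforts"][5])
E
python3 st.py
```

```text
t 13.6 p [0.564  0.0919 0.05  ] yaw 1.1582 q6 -2.744 op 0.528
F [ 1.8404 -2.9462  2.6   ] Ftool [-2.5935 -2.8742 -1.9596] M [-0.328  -0.3134 -0.0624] tau6 -0.018989292439073324
```

Emit:
drive_tool([
  [0.067, 0, 0, 8, 0.3],
  [0.067, 0, 0, 8, 0.3],
  [0.067, 0, 0, 8, 0.3],
  [0.067, 0, 0, 8, 0.3],
  [0.067, 0, 0, 8, 0.3],
  [0.067, 0, 0, 8, 0.3],
  [0, 0, 0, 0, 0.3],
  [0, 0, 0, 0, 0.3],
])

```text
time: 14.4
eef_pos: [0.5637, 0.0921, 0.0459]
tcp_rot: [-0.114, 0.697, 0.113, 0.699]
contact_force: [1.8, -1.6, 5.0]
opening: 0.53
```

```bash
python3 st.py
```

```text
t 14.4 p [0.5637 0.0921 0.0459] yaw 0.3227 q6 -1.909 op 0.53
F [ 1.8023 -1.6497  5.0128] Ftool [-5.0092 -2.1397  1.1953] M [-0.3503 -0.3416 -0.2651] tau6 -0.1253479951992631
```

Emit:
drive_tool([
  [0.067, 0, 0, 8, 0.3],
  [0.067, 0, 0, 8, 0.3],
  [0, 0, 0, 0, 0.3],
])

```text
time: 14.7
eef_pos: [0.5637, 0.0922, 0.0446]
tcp_rot: [-0.015, 0.706, 0.015, 0.708]
contact_force: [1.8, -0.0, 4.6]
opening: 0.529
```

```bash
python3 st.py
```

```text
t 14.7 p [0.5637 0.0922 0.0446] yaw 0.0413 q6 -1.628 op 0.529
F [ 1.822  -0.038   4.5974] Ftool [-4.594  -0.1135  1.8275] M [-0.3108 -0.2315 -0.1586] tau6 0.15940721612423658
```

Emit:
drive_tool([
  [0.067, 0, 0, 8, 0.3],
  [0, 0, 0, 0, 0.3],
  [0, 0, 0, 0, 0.3],
])

```text
time: 15.0
eef_pos: [0.5637, 0.0922, 0.0439]
tcp_rot: [0.034, 0.706, -0.034, 0.707]
contact_force: [1.2, -0.5, 5.3]
opening: 0.53
```

```bash
python3 st.py
```

```text
t 15.0 p [0.5637 0.0922 0.0439] yaw -0.0962 q6 -1.49 op 0.53
F [ 1.2495 -0.4736  5.3275] Ftool [-5.3252 -0.3494  1.2991] M [-0.3275 -0.2623 -0.1255] tau6 -0.13840867672115564
```

Emit:
drive_tool([
  [0.05, 0, 0, 6, 0.3],
  [0, 0, 0, 0, 0.3],
  [0, 0, 0, 0, 0.3],
])

```text
time: 15.3
eef_pos: [0.5637, 0.0923, 0.0434]
tcp_rot: [0.071, 0.703, -0.071, 0.704]
contact_force: [1.1, -0.3, 5.1]
opening: 0.53
```

```bash
python3 st.py
```

```text
t 15.3 p [0.5637 0.0923 0.0434] yaw -0.201 q6 -1.386 op 0.53
F [ 1.1228 -0.3434  5.1085] Ftool [-5.1065 -0.109   1.1777] M [-0.2903 -0.2864 -0.096 ] tau6 -0.1423612330108881
```

Emit:
drive_tool([
  [0.01, 0, 0, 1.2, 0.3],
  [0.01, 0, 0, 1.2, 0.3],
  [0.01, 0, 0, 1.2, 0.3],
  [0.01, 0, 0, 1.2, 0.3],
])

```text
time: 15.7
eef_pos: [0.5637, 0.0923, 0.043]
tcp_rot: [0.1, 0.699, -0.1, 0.701]
contact_force: [2.2, -0.7, 5.3]
opening: 0.524
```

```bash
python3 st.py; python3 st.py|tail -1
```

```text
t 15.7 p [0.5637 0.0923 0.043 ] yaw -0.2841 q6 -1.302 op 0.524
F [ 2.2095 -0.7485  5.3427] Ftool [-5.3385 -0.0965  2.3402] M [-0.2107 -0.2768  0.0925] tau6 -0.01999976928345859
F [ 2.2095 -0.7485  5.3427] Ftool [-5.3385 -0.0965  2.3402] M [-0.2107 -0.2768  0.0925] tau6 -0.01999976928345859
```

Emit:
drive_tool([
  [0.01, 0, 0, 1.2, 0.3],
  [0.01, 0, 0, 1.2, 0.3],
  [0.01, 0, 0, 1.2, 0.3],
  [0.01, 0, 0, 1.2, 0.3],
])

```text
time: 16.1
eef_pos: [0.5637, 0.0923, 0.0426]
tcp_rot: [0.13, 0.695, -0.129, 0.696]
contact_force: [1.6, -0.1, 4.9]
opening: 0.53
```

```bash
python3 st.py
```

```text
t 16.1 p [0.5637 0.0923 0.0426] yaw -0.368 q6 -1.218 op 0.53
F [ 1.5948 -0.0759  4.8847] Ftool [-4.8817  0.5064  1.5239] M [-0.201  -0.2984  0.0979] tau6 -0.019727771286852658
```

Emit:
drive_tool([
  [0, 0, 0, 0, 0.3],
  [0, 0, 0, 0, 0.3],
])

```text
time: 16.3
eef_pos: [0.5637, 0.0923, 0.0427]
tcp_rot: [0.129, 0.695, -0.129, 0.696]
contact_force: [2.0, 0.1, 5.0]
opening: 0.528
```

```bash
python3 st.py
```

```text
t 16.3 p [0.5637 0.0923 0.0427] yaw -0.3677 q6 -1.219 op 0.528
F [1.9781 0.1283 5.0275] Ftool [-5.0237  0.8352  1.8084] M [-0.2261 -0.2758  0.0172] tau6 -0.006113874114817008
```

Moving slowly, the axial moment repeats at +0.092 and +0.098 N m. I'll use that as the touch signal: +0.05 over it means 10 N.

Emit:
drive_tool([
  [0.01, 0, 0, 1.2, 0.3],
  [0.01, 0, 0, 1.2, 0.3],
  [0.01, 0, 0, 1.2, 0.3],
  [0.01, 0, 0, 1.2, 0.3],
  [0.01, 0, 0, 1.2, 0.3],
])

```text
time: 16.8
eef_pos: [0.5637, 0.0924, 0.0421]
tcp_rot: [0.166, 0.687, -0.165, 0.688]
contact_force: [1.6, -0.3, 5.9]
opening: 0.53
```

```bash
python3 st.py
```

```text
t 16.8 p [0.5637 0.0924 0.0421] yaw -0.4727 q6 -1.113 op 0.53
F [ 1.6306 -0.3019  5.9315] Ftool [-5.9283  0.4796  1.5992] M [-0.1426 -0.2794  0.1203] tau6 -0.019309117924422026
```

Emit:
drive_tool([
  [0.01, 0, 0, 1.2, 0.3],
  [0.01, 0, 0, 1.2, 0.3],
  [0.01, 0, 0, 1.2, 0.3],
  [0.01, 0, 0, 1.2, 0.3],
  [0.01, 0, 0, 1.2, 0.3],
])

```text
time: 17.3
eef_pos: [0.5637, 0.0924, 0.0416]
tcp_rot: [0.202, 0.677, -0.201, 0.678]
contact_force: [2.0, -0.2, 4.7]
opening: 0.527
```

```bash
python3 st.py
```

```text
t 17.3 p [0.5637 0.0924 0.0416] yaw -0.5776 q6 -1.009 op 0.527
F [ 1.9738 -0.244   4.6611] Ftool [-4.6573  0.879   1.7939] M [-0.1508 -0.2747  0.109 ] tau6 -0.020023788674734533
```

Emit:
drive_tool([
  [0.01, 0, 0, 1.2, 0.3],
  [0.01, 0, 0, 1.2, 0.3],
  [0.01, 0, 0, 1.2, 0.3],
  [0.01, 0, 0, 1.2, 0.3],
])

```text
time: 17.7
eef_pos: [0.5638, 0.0924, 0.0412]
tcp_rot: [0.23, 0.668, -0.229, 0.669]
contact_force: [2.0, 0.3, 5.9]
opening: 0.526
```

```bash
python3 st.py
```

```text
t 17.7 p [0.5638 0.0924 0.0412] yaw -0.6616 q6 -0.925 op 0.526
F [1.9788 0.2735 5.9214] Ftool [-5.9173  1.4401  1.4015] M [-0.1705 -0.2342  0.0754] tau6 -0.023036242928355932
```

Emit:
drive_tool([
  [0.01, 0, 0, 1.2, 0.3],
  [0.01, 0, 0, 1.2, 0.3],
  [0.01, 0, 0, 1.2, 0.3],
  [0.01, 0, 0, 1.2, 0.3],
])

```text
time: 18.1
eef_pos: [0.5638, 0.0925, 0.0408]
tcp_rot: [0.258, 0.658, -0.257, 0.659]
contact_force: [2.5, -0.4, 3.9]
opening: 0.527
```

```bash
python3 st.py
```

```text
t 18.1 p [0.5638 0.0925 0.0408] yaw -0.7454 q6 -0.841 op 0.527
F [ 2.5062 -0.3507  3.86  ] Ftool [-3.855   1.4486  2.0843] M [-0.1606 -0.2255  0.1243] tau6 -0.018708276911638677
```

Emit:
drive_tool([
  [0.01, 0, 0, 1.2, 0.3],
  [0.01, 0, 0, 1.2, 0.3],
  [0.01, 0, 0, 1.2, 0.3],
  [0.01, 0, 0, 1.2, 0.3],
])

```text
time: 18.5
eef_pos: [0.5638, 0.0925, 0.0404]
tcp_rot: [0.285, 0.647, -0.285, 0.648]
contact_force: [2.7, 0.8, 4.7]
opening: 0.527
```

```bash
python3 st.py
```

```text
t 18.5 p [0.5638 0.0925 0.0404] yaw -0.8295 q6 -0.757 op 0.527
F [2.7163 0.7919 4.7456] Ftool [-4.7397  2.5466  1.2554] M [-0.1326 -0.244   0.0697] tau6 -0.01888194470666349
```

Emit:
drive_tool([
  [0.01, 0, 0, 1.2, 0.3],
  [0.01, 0, 0, 1.2, 0.3],
  [0.01, 0, 0, 1.2, 0.3],
  [0.01, 0, 0, 1.2, 0.3],
])

```text
time: 18.9
eef_pos: [0.5638, 0.0925, 0.04]
tcp_rot: [0.312, 0.634, -0.311, 0.635]
contact_force: [2.7, 0.4, 5.4]
opening: 0.531
```

```bash
python3 st.py
```

```text
t 18.9 p [0.5638 0.0925 0.04  ] yaw -0.9134 q6 -0.673 op 0.531
F [2.6653 0.4348 5.3623] Ftool [-5.3563  2.3863  1.2897] M [-0.0943 -0.2121  0.1024] tau6 -0.0191489327698946
```

Emit:
drive_tool([
  [0.01, 0, 0, 1.2, 0.3],
  [0.01, 0, 0, 1.2, 0.3],
  [0.01, 0, 0, 1.2, 0.3],
  [0.01, 0, 0, 1.2, 0.3],
])

```text
time: 19.3
eef_pos: [0.5639, 0.0925, 0.0396]
tcp_rot: [0.339, 0.62, -0.338, 0.622]
contact_force: [4.1, 0.4, 5.1]
opening: 0.523
```

```bash
python3 st.py
```

```text
t 19.3 p [0.5639 0.0925 0.0396] yaw -0.9977 q6 -0.589 op 0.523
F [4.1425 0.4195 5.1171] Ftool [-5.1077  3.719   1.8978] M [-0.0173 -0.2983  0.0587] tau6 -0.019376237760297954
```

Emit:
drive_tool([
  [0.01, 0, 0, 1.2, 0.3],
  [0.01, 0, 0, 1.2, 0.3],
  [0.01, 0, 0, 1.2, 0.3],
  [0.01, 0, 0, 1.2, 0.3],
])

```text
time: 19.7
eef_pos: [0.5639, 0.0925, 0.0392]
tcp_rot: [0.365, 0.606, -0.363, 0.607]
contact_force: [2.8, -0.3, 5.0]
opening: 0.528
```

```bash
python3 st.py
```

```text
t 19.7 p [0.5639 0.0925 0.0392] yaw -1.0814 q6 -0.505 op 0.528
F [ 2.7665 -0.328   5.0323] Ftool [-5.026   2.2994  1.5928] M [-0.051  -0.2843  0.0165] tau6 -0.018678975175134838
```

Emit:
drive_tool([
  [0.01, 0, 0, 1.2, 0.3],
  [0.01, 0, 0, 1.2, 0.3],
  [0.01, 0, 0, 1.2, 0.3],
  [0.01, 0, 0, 1.2, 0.3],
])

```text
time: 20.1
eef_pos: [0.5639, 0.0926, 0.0388]
tcp_rot: [0.39, 0.59, -0.388, 0.591]
contact_force: [3.4, 0.6, 5.6]
opening: 0.525
```

```bash
python3 st.py
```

```text
t 20.1 p [0.5639 0.0926 0.0388] yaw -1.1654 q6 -0.421 op 0.525
F [3.3639 0.6173 5.5535] Ftool [-5.5449  3.3486  0.7616] M [ 0.023  -0.3062  0.1049] tau6 -0.01988653850276023
```

Emit:
drive_tool([
  [0.01, 0, 0, 1.2, 0.3],
])

```text
time: 20.2
eef_pos: [0.5639, 0.0926, 0.0388]
tcp_rot: [0.396, 0.586, -0.395, 0.587]
contact_force: [3.4, 0.4, 4.8]
opening: 0.526
```

```bash
cat > st1.py <<'E'
from h import *
s,A=axes(); np.set_printoptions(precision=4,suppress=True)
print("z",s["eef_pos"][2].round(4),"yaw",np.arctan2(A[1,2],A[0,2]).round(4),"Ft",(A.T@s["contact_force"]).round(2),"Mt",(A.T@s["wrist_torque"]).round(4),"tau",s["joint_efforts"][4:],"dq6",s["dq"][5].round(3))
E
python3 st1.py
```

```text
z 0.0388 yaw -1.1863 Ft [-4.75  3.36  0.91] Mt [-0.0989 -0.0686  0.3052] tau [ 0.5629 -0.0185] dq6 0.206
```

Emit:
drive_tool([
  [0.01, 0, 0, 1.2, 0.3],
])

```text
time: 20.3
eef_pos: [0.5639, 0.0926, 0.0386]
tcp_rot: [0.402, 0.582, -0.401, 0.583]
contact_force: [3.6, 0.4, 4.6]
opening: 0.527
```

```bash
python3 st1.py
```

```text
z 0.0386 yaw -1.2074 Ft [-4.56  3.54  0.95] Mt [-0.0551 -0.0786  0.2798] tau [ 0.5797 -0.0244] dq6 0.208
```

Emit:
drive_tool([
  [0.01, 0, 0, 1.2, 0.3],
])

```text
time: 20.4
eef_pos: [0.5639, 0.0925, 0.0386]
tcp_rot: [0.408, 0.577, -0.407, 0.578]
contact_force: [3.2, 0.9, 4.0]
opening: 0.525
```

```bash
python3 st1.py
```

```text
z 0.0386 yaw -1.2284 Ft [-3.99  3.31  0.21] Mt [-0.0813 -0.0674  0.296 ] tau [ 0.5842 -0.0189] dq6 0.208
```

Emit:
drive_tool([
  [0.01, 0, 0, 1.2, 0.3],
])

```text
time: 20.5
eef_pos: [0.564, 0.0926, 0.0385]
tcp_rot: [0.414, 0.573, -0.413, 0.574]
contact_force: [3.4, 0.5, 4.9]
opening: 0.527
```

```bash
python3 st1.py
```

```text
z 0.0385 yaw -1.2494 Ft [-4.89  3.43  0.64] Mt [-0.0933 -0.0579  0.3191] tau [ 0.5883 -0.0186] dq6 0.209
```

Emit:
drive_tool([
  [0.01, 0, 0, 1.2, 0.3],
])

```text
time: 20.6
eef_pos: [0.5639, 0.0926, 0.0383]
tcp_rot: [0.42, 0.569, -0.419, 0.57]
contact_force: [2.9, 1.3, 6.0]
opening: 0.526
```

```bash
python3 st1.py
```

```text
z 0.0383 yaw -1.2703 Ft [-6.04  3.19 -0.33] Mt [-0.0782 -0.0832  0.284 ] tau [ 0.5924 -0.0185] dq6 0.211
```

Emit:
drive_tool([
  [0.01, 0, 0, 1.2, 0.3],
  [0.01, 0, 0, 1.2, 0.3],
])

```text
time: 20.8
eef_pos: [0.5639, 0.0926, 0.0381]
tcp_rot: [0.432, 0.56, -0.431, 0.561]
contact_force: [3.5, 0.6, 4.4]
opening: 0.521
```

```bash
python3 st1.py
```

```text
z 0.0381 yaw -1.3122 Ft [-4.35  3.57  0.28] Mt [-0.0483 -0.0271  0.3571] tau [ 0.6041 -0.0039] dq6 0.207
```

Emit:
drive_tool([
  [0.01, 0, 0, 1.2, 0.3],
  [0.01, 0, 0, 1.2, 0.3],
])

```text
time: 21.0
eef_pos: [0.564, 0.0925, 0.038]
tcp_rot: [0.444, 0.551, -0.442, 0.552]
contact_force: [4.0, 1.7, 5.8]
opening: 0.527
```

```bash
python3 st1.py
```

```text
z 0.038 yaw -1.3544 Ft [-5.78  4.25 -0.8 ] Mt [-0.0618  0.0065  0.3855] tau [ 0.6243 -0.0186] dq6 0.205
```

Emit:
drive_tool([
  [0.01, 0, 0, 1.2, 0.3],
  [0.01, 0, 0, 1.2, 0.3],
])

```text
time: 21.2
eef_pos: [0.564, 0.0926, 0.0377]
tcp_rot: [0.455, 0.541, -0.454, 0.542]
contact_force: [4.1, 0.5, 5.3]
opening: 0.53
```

```bash
python3 st1.py
```

```text
z 0.0377 yaw -1.3963 Ft [-5.31  4.16  0.23] Mt [-0.1021  0.0425  0.3463] tau [ 0.6371 -0.0049] dq6 0.208
```

Emit:
drive_tool([
  [0.01, 0, 0, 1.2, 0.3],
  [0.01, 0, 0, 1.2, 0.3],
])

```text
time: 21.4
eef_pos: [0.564, 0.0926, 0.0376]
tcp_rot: [0.467, 0.531, -0.465, 0.533]
contact_force: [3.6, 1.4, 5.7]
opening: 0.528
```

```bash
python3 st1.py
```

```text
z 0.0376 yaw -1.4383 Ft [-5.73  3.8  -0.88] Mt [-0.109   0.0923  0.3276] tau [ 0.6502 -0.0184] dq6 0.207
```

Emit:
drive_tool([
  [0.01, 0, 0, 1.2, 0.3],
  [0.01, 0, 0, 1.2, 0.3],
])

```text
time: 21.6
eef_pos: [0.564, 0.0926, 0.0373]
tcp_rot: [0.478, 0.522, -0.476, 0.523]
contact_force: [3.6, 1.1, 5.4]
opening: 0.53
```

```bash
python3 st1.py
```

```text
z 0.0373 yaw -1.4803 Ft [-5.35  3.73 -0.77] Mt [-0.0784  0.1236  0.3753] tau [ 0.6766 -0.0194] dq6 0.208
```

Emit:
drive_tool([
  [0.01, 0, 0, 1.2, 0.3],
  [0.01, 0, 0, 1.2, 0.3],
])

```text
time: 21.8
eef_pos: [0.564, 0.0926, 0.0371]
tcp_rot: [0.489, 0.511, -0.487, 0.512]
contact_force: [3.5, 0.7, 4.9]
opening: 0.527
```

```bash
python3 st1.py
```

```text
z 0.0371 yaw -1.5223 Ft [-4.93  3.53 -0.55] Mt [-0.0958  0.1123  0.3699] tau [ 0.686  -0.0184] dq6 0.208
```

Emit:
drive_tool([
  [0.01, 0, 0, 1.2, 0.3],
  [0.01, 0, 0, 1.2, 0.3],
])

```text
time: 22.0
eef_pos: [0.564, 0.0926, 0.0369]
tcp_rot: [0.499, 0.501, -0.497, 0.502]
contact_force: [4.4, 1.2, 5.0]
opening: 0.53
```

```bash
python3 st1.py
```

```text
z 0.0369 yaw -1.5642 Ft [-5.    4.43 -1.18] Mt [-0.1151  0.0704  0.442 ] tau [ 0.7047 -0.0186] dq6 0.208
```

Emit:
drive_tool([
  [0.01, 0, 0, 1.2, 0.3],
  [0.01, 0, 0, 1.2, 0.3],
])

```text
time: 22.2
eef_pos: [0.564, 0.0926, 0.0367]
tcp_rot: [0.51, 0.491, -0.508, 0.492]
contact_force: [4.8, 1.7, 4.6]
opening: 0.527
```

```bash
python3 st1.py
```

```text
z 0.0367 yaw -1.6063 Ft [-4.54  4.76 -1.83] Mt [-0.0848  0.2094  0.4419] tau [ 0.7239 -0.0187] dq6 0.208
```

Emit:
drive_tool([
  [0.01, 0.02, 0, 1.2, 0.3],
  [0.01, 0.02, 0, 1.2, 0.3],
])

```text
time: 22.4
eef_pos: [0.5641, 0.0926, 0.0365]
tcp_rot: [0.52, 0.48, -0.518, 0.48]
contact_force: [2.6, 1.3, 5.6]
opening: 0.531
```

```bash
python3 st1.py
```

```text
z 0.0365 yaw -1.6481 Ft [-5.59  2.51 -1.49] Mt [-0.1029  0.1903  0.2165] tau [ 0.3934 -0.0231] dq6 0.207
```

Emit:
drive_tool([
  [0.01, 0, 0, 1.2, 0.3],
  [0.01, 0, 0, 1.2, 0.3],
])

```text
time: 22.6
eef_pos: [0.5641, 0.0925, 0.0363]
tcp_rot: [0.53, 0.469, -0.528, 0.47]
contact_force: [2.7, 0.5, 6.0]
opening: 0.535
```

```bash
python3 st1.py
```

```text
z 0.0363 yaw -1.69 Ft [-5.95  2.62 -0.86] Mt [-0.0613  0.153   0.1862] tau [ 0.4741 -0.0019] dq6 0.207
```

Emit:
drive_tool([
  [0.01, 0, 0, 1.2, 0.3],
  [0.01, 0, 0, 1.2, 0.3],
])

```text
time: 22.8
eef_pos: [0.5641, 0.0926, 0.0362]
tcp_rot: [0.539, 0.458, -0.538, 0.458]
contact_force: [2.7, 0.1, 6.7]
opening: 0.523
```

```bash
python3 st1.py
```

```text
z 0.0362 yaw -1.7317 Ft [-6.72  2.66 -0.5 ] Mt [-0.127   0.1966  0.2406] tau [0.4718 0.0155] dq6 0.208
```

Emit:
drive_tool([
  [0.01, 0, 0, 1.2, 0.3],
  [0.01, 0, 0, 1.2, 0.3],
])

```text
time: 23.0
eef_pos: [0.5641, 0.0926, 0.036]
tcp_rot: [0.549, 0.447, -0.547, 0.447]
contact_force: [3.3, 1.6, 6.7]
opening: 0.529
```

```bash
python3 st1.py
```

```text
z 0.036 yaw -1.7734 Ft [-6.71  2.96 -2.3 ] Mt [-0.1527  0.1958  0.1594] tau [0.4678 0.0303] dq6 0.206
```

Emit:
drive_tool([
  [0.01, 0, 0, 1.2, 0.3],
])

```text
time: 23.1
eef_pos: [0.5641, 0.0926, 0.0359]
tcp_rot: [0.553, 0.441, -0.552, 0.441]
contact_force: [2.8, 1.2, 5.7]
opening: 0.533
```

```bash
python3 st1.py
```

```text
z 0.0359 yaw -1.7944 Ft [-5.71  2.43 -1.8 ] Mt [-0.1982  0.2271  0.1385] tau [0.466  0.0376] dq6 0.207
```

Emit:
drive_tool([
  [0.01, 0, 0, 1.2, 0.3],
])

```text
time: 23.2
eef_pos: [0.5641, 0.0926, 0.0358]
tcp_rot: [0.558, 0.435, -0.557, 0.435]
contact_force: [3.4, 0.5, 5.8]
opening: 0.529
```

```bash
python3 st1.py
```

```text
z 0.0358 yaw -1.8153 Ft [-5.79  3.18 -1.31] Mt [-0.1484  0.1475  0.1575] tau [0.4645 0.0453] dq6 0.206
```

The axial moment and tau6 have both climbed steadily since yaw ≈ -1.64. That is 0.18 rad, or 0.85 mm, past touch: about 9–13 N. I stop here, let go and rise.

Emit:
drive_tool([
  [0, 0, 0, 0, 0.3],
  [0, 0, 0, 0, 0.3],
  [0, 0, 0, 0, 1],
  [0, 0, 0, 0, 1],
  [0, 0, 0, 0, 1],
  [0, 0, 0, 0, 1],
  [0, 0, 0, 0, 1],
])

```text
time: 23.9
eef_pos: [0.5627, 0.0922, 0.0344]
tcp_rot: [-0.557, -0.435, 0.558, -0.435]
contact_force: [0.1, 0.1, -0.4]
opening: 1.0
```

Emit:
drive_tool([
  [-1, 0, 0, 0, 1],
  [-3, 0, 0, 0, 1],
  [-3, 0, 0, 0, 1],
  [-3, 0, 0, 0, 1],
  [-3, 0, 0, 0, 1],
  [-3, 0, 0, 0, 1],
  [0, 0, 0, 0, 1],
  [0, 0, 0, 0, 1],
  [0, 0, 0, 0, 1],
])

```text
time: 24.8
eef_pos: [0.5623, 0.0922, 0.1936]
tcp_rot: [-0.557, -0.436, 0.558, -0.435]
contact_force: [0.4, 1.2, -0.7]
opening: 1.004
```

```bash
python3 - <<'E'
from h import *
import pickle
st,A=axes(); print(st["eef_pos"],st["contact_force"],st["wrist_torque"],st["opening"])
w=read_camera("wrist"); s=read_camera("scene"); pickle.dump((w,s),open("c6.pkl","wb"))
a=cv2.resize(w["frame"][:,:,::-1],(400,250)); b=cv2.resize(s["frame"][185:275,360:450,::-1],(400,400),interpolation=cv2.INTER_CUBIC)
cv2.imwrite("pics/c6.png",np.hstack([cv2.copyMakeBorder(a,0,150,0,0,0),b]))
for z in(.014+.032+.02,.098): print(proj(w,[.563,.092,z]))
E
```

```text
[0.56232721 0.09216867 0.19364689] [ 0.400374    1.21098696 -0.72986968] [-0.03009905 -0.00833564  0.00975037] 1.003803319509749
[325.49698321 195.69535203]
[325.72324193 206.2440387 ]
```

View pics/c6.png

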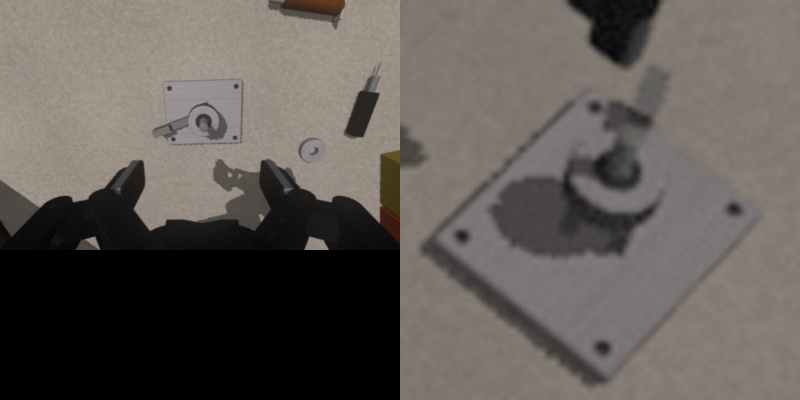

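The collar is down on the gauge. The lug hasn't moved, at scene crop (655,85), and the gripper is open and clear. Handing in.

```bash
python3 -c "
from plant import sign_off; print(sign_off())"
```

```text
the job is handed in; nothing more can be done
None
```

I set the collar and handed the job in at about 25 s of the 72 s allowed. The nip is probably 9–13 N, but that is an estimate: there was no direct force reading.

- **Gauge:** I carried it by the lug, slid it under the collar until it touched the post, then backed off to centre the slot. I lowered it until it touched the plate and let go. In the last pictures it stands round the post with the lug where I left it.
- **Collar:** I turned it down about 2.97 rad (14.2 mm). I stopped about 0.18 rad past the point where the turning moment began to rise, which gives roughly 9 N by travel.
- **Disagreement:** the moment readings put the nip higher. Joint 6 effort gives about 13 N, and the noisier wrist moment about 15 N, give or take 4.
- **At the end:** the arm is clear above the stand with the gripper open and only noise-level forces. The arm never went near the bystanders while low. I did not re-measure their positions.

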